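# Reverse the bench row onto the sloped stand

### The arm

A 7-joint arm with a two-finger parallel gripper is mounted at the origin on a cart in front of the work surface, level with it; the furniture and walls round the work are solid. World frame = base frame: x ahead of the robot, y to its left, z up, the work surface at z = 0. Lengths are in mm, angles in rad, forces in N, time in s.
With the tool pointing down it reaches from about 350 to 900 mm from the base axis. Payload 7.2 kg.
Tool frame: the origin (TCP) lies on the centre line of the jaws, within the pads' length; the fingertips stand 25 mm ahead of it and the grasp point (between the pads) lies 6 mm ahead of it (nose_length is the distance from the TCP to the fingertips, in mm); z points along the fingers, y is the line along which they close (so a half turn about z gives the same grasp; the last joint's range is limited). The gripper opens to 85 mm and grips with 20 to 120 N. Pads are 22 mm wide; open, the fingers measure 114 mm over their backs; the gripper's body (76 mm by 85 mm) begins 54 mm behind the grasp point. The pads swing forward as they close: fully open they stand 13 mm farther back than shut.
Start: joints at [1.212, 0.411, -0.013, 1.596, 0.006, 1.134, -0.082], TCP at [179.187, -598.766, 217.897] pointing down, gripper open.
Joint ranges: [-2.95, 2.95], [-0.29, 1.99], [-1.47, 1.44], [0.14, 2.54], [-1.03, 4.17], [0.13, 1.85], [-2.86, 2.86]. Speed limits (rad/s): [2.39, 2.39, 3.01, 3.01, 3.14, 3.14, 3.14].

### API

Orientations are given as a unit quaternion [w, x, y, z].
In Python, from bench import get_state, snapshot, close_job, nose_length gives the robot as it stands.
- The arm moves only by the shell command python3 -m handwheel 'ROWS' [FORCE]. ROWS is a JSON object of lists of equal length, an entry for each row: "dp": the shift along the tool's x, y, z in mm, a list of three; "turn": the turn about the tool's z in rad; "hand": the finger opening in mm, from 0 to 85.4. A call has 1 to 20 rows; each row is the pose to reach, as a shift and turn from the pose commanded when the call began, along the tool's axes at that moment; what a row does not reach only later rows make up. A row lasts 1/8 s, in which the tool goes at most 62.5 mm and 10.7 degrees, less where a joint would pass 70% of its speed; a pose out of reach is approached as far as the arm can. A call with a gripper value outside its range is refused whole. The fingers move at their own pace and stop on an object; FORCE is the grip in N (left out, the last holds). Time passes only in rows, so rows that repeat a pose let the fingers close. It gives the time, the measured TCP pose, the force and the opening at its end, in the units of the state.
- get_state(): the state, without advancing time (a new reading comes with each control period).
- snapshot(name): name is "side" or "top"; returns a dict with "pixels" (400x640x3 uint8, red, green, blue), "z_map" (400x640 float32, mm along the optical axis (not along the pixel's ray), 0 where there is no reading), "K" (3x3 intrinsics, pixels), "k1" (the pictures are not rectified: a ray, as slopes to the right and down, at radius r is drawn at 1 + k1 r^2 times it, then the intrinsics apply), "cam_to_world" (4x4, takes a point from camera to world coordinates). Camera axes: x right, y down, z forward; pixel columns grow to the right and rows downward; lengths in mm; the calibration is good to about 2 mm. A picture is of the moment at which its call begins.
- close_job(): hands the job in, once; it reports no verdict.
The state is a dict: "time": time; "qpos": joint angles; "qd": joint speeds; "effort": joint torques, N m; "eef_pos": TCP position; "tool_rot": TCP orientation; "contact_force": force on the tool from outside, world axes, zero at the start; "torque": the same for the moment, N m; "grip_width": finger opening in mm.
Only numpy, scipy, OpenCV 4.12 (cv2) and the standard library are available. Lean on these libraries where they do the work, as an engineer would, in place of code of your own. Each camera call takes 0.05 s, during which the arm holds its last target. There are 200 camera calls.

### The job

Move the V-block, the two brass bars and the sanding stick from the flat rack to the sloped stand in reverse order: what lies farthest left on the rack goes into the farthest right lane of the stand, and so on, one thing to a lane. Lay each flat on the slope in the middle of its lane, its length running up the slope and its lower end resting against the ledge, and leave the tin, the oiler and the loupe where they stand.

Things in the scene. Friction and masses are not known exactly. Their poses are not given: they have to be found in the camera images.
- v_block_centre (a point): Centre (half-way up) of the steel V-block: a grey block with a V groove in its top, 34 mm wide along its x axis (grip it there), 40 mm long along its y axis, 28 mm high, 0.21 kg. The groove runs along its x axis. z is up while it lies flat; at the start its y axis lies along the rack's x axis. Loose.
- short_bar_centre (a point): Centre (half-way up) of the short thick square brass bar, 12 mm wide along its x axis (grip it there), 52 mm long along its y axis, 12 mm high, 0.064 kg. z is up while it lies flat; at the start its y axis lies along the rack's x axis. Loose.
- long_bar_centre (a point): Centre (half-way up) of the long thin square brass bar, 10 mm wide along its x axis (grip it there), 75 mm long along its y axis, 10 mm high, 0.06 kg. z is up while it lies flat; at the start its y axis lies along the rack's x axis. Loose.
- sanding_stick_centre (a point): Centre (half-way up) of the flat wooden sanding stick with a dark abrasive part, 18 mm wide along its x axis (grip it there), 150 mm long along its y axis, 8 to 9 mm thick, 0.02 kg; its ends stick out beyond its pad. z is up while it lies flat; at the start its y axis lies along the rack's x axis. Loose.
- pad_v_block: The black rubber pad, 110 x 50 x 4 mm, on which the V-block lies centred (within 4 mm) at the start; origin at the centre of its underside, its top 4 mm above. Axes as those of the flat rack. All four pads look alike; they are fixed to the rack and stay as a record of the starting order.
- pad_short_bar: The black rubber pad, 110 x 50 x 4 mm, on which the short bar lies centred (within 4 mm) at the start; origin at the centre of its underside, its top 4 mm above. Axes as those of the flat rack. All four pads look alike; they are fixed to the rack and stay as a record of the starting order.
- pad_long_bar: The black rubber pad, 110 x 50 x 4 mm, on which the long bar lies centred (within 4 mm) at the start; origin at the centre of its underside, its top 4 mm above. Axes as those of the flat rack. All four pads look alike; they are fixed to the rack and stay as a record of the starting order.
- pad_sanding_stick: The black rubber pad, 110 x 50 x 4 mm, on which the sanding stick lies centred (within 4 mm) at the start; origin at the centre of its underside, its top 4 mm above. Axes as those of the flat rack. All four pads look alike; they are fixed to the rack and stay as a record of the starting order.
- flat_rack: Low flat rack, fixed: plywood board 130 (x) by 256 (y) mm with four black rubber pads in a row at y = +93, +31, -31, -93 mm, pad tops 16 mm above the table. Origin: centre of its underside, on the table; x away from the robot, y to the robot's left, turned up to 0.25 rad.
- sloped_stand: Stand, fixed: pale board 252 mm wide (y), 125 long, rising 15 deg along +x (away from the robot; +y left, yaw to 0.25). Metal ledge 7 mm high along its low end. Ribs 3 mm high part it into 4 lanes 59 mm wide, middles y = +93, +31, -31, -93 mm. Origin: underside centre, on the table. Ledge face meets slope at x = -55, z = 22 mm. Things don't slide down by themselves; the stick juts out at the top.
- paste_tin: Bystander: round tin, 56 mm across, 22 mm high; origin at the centre of its underside.
- oil_bottle: Bystander: small oiler bottle with a thin needle, 28 mm across, 93 mm high; origin at the centre of its underside.
- loupe: Bystander: black eye loupe, 38 mm across, 32 mm high; origin at the centre of its underside.
Not all that is in view belongs to the job. What is shaped like the part that bears sanding_stick_centre but blue is not meant.

How it is judged (in metres and radians):
At the end, for the whole second after the job is handed in: All four lie in mirrored order, one per lane: centre within 15 mm of the lane's middle, lower end within 10 mm of the ledge, right way up and flat on the slope (within 7 degrees, 6 mm), length within 14 degrees of the lane, touching the stand, at rest; bystanders moved at most 25 mm (x of v_block_centre in the frame of sloped_stand between -0.0432 and -0.0296 m and z of v_block_centre in the frame of sloped_stand between 0.0355 and 0.0475 m and angle between v_block_centre's own z axis and vertical between 0.141799 and 0.381799 rad and angle between the y axis of each of v_block_centre, short_bar_centre, long_bar_centre, sanding_stick_centre and the y axis of sloped_stand, either way round above 1.3208 rad and linear speed of each of v_block, short_bar, long_bar, sanding_stick below 0.01 m/s and angular speed of each of v_block, short_bar, long_bar, sanding_stick below 0.1 rad/s and contact force between each of v_block, short_bar, long_bar, sanding_stick and sloped_stand above 0.02 N and ((y of pad_v_block in the frame of flat_rack between 0.073 and 0.113 m and y of v_block_centre in the frame of sloped_stand between -0.108 and -0.078 m) or (y of pad_v_block in the frame of flat_rack between 0.011 and 0.051 m and y of v_block_centre in the frame of sloped_stand between -0.046 and -0.016 m) or (y of pad_v_block in the frame of flat_rack between -0.051 and -0.011 m and y of v_block_centre in the frame of sloped_stand between 0.016 and 0.046 m) or (y of pad_v_block in the frame of flat_rack between -0.113 and -0.073 m and y of v_block_centre in the frame of sloped_stand between 0.078 and 0.108 m)) and x of short_bar_centre in the frame of sloped_stand between -0.0353 and -0.0218 m and z of short_bar_centre in the frame of sloped_stand between 0.0293 and 0.0413 m and angle between short_bar_centre's own z axis and vertical between 0.141799 and 0.381799 rad and ((y of pad_short_bar in the frame of flat_rack between 0.073 and 0.113 m and y of short_bar_centre in the frame of sloped_stand between -0.108 and -0.078 m) or (y of pad_short_bar in the frame of flat_rack between 0.011 and 0.051 m and y of short_bar_centre in the frame of sloped_stand between -0.046 and -0.016 m) or (y of pad_short_bar in the frame of flat_rack between -0.051 and -0.011 m and y of short_bar_centre in the frame of sloped_stand between 0.016 and 0.046 m) or (y of pad_short_bar in the frame of flat_rack between -0.113 and -0.073 m and y of short_bar_centre in the frame of sloped_stand between 0.078 and 0.108 m)) and x of long_bar_centre in the frame of sloped_stand between -0.0239 and -0.0104 m and z of long_bar_centre in the frame of sloped_stand between 0.0313 and 0.0433 m and angle between long_bar_centre's own z axis and vertical between 0.141799 and 0.381799 rad and ((y of pad_long_bar in the frame of flat_rack between 0.073 and 0.113 m and y of long_bar_centre in the frame of sloped_stand between -0.108 and -0.078 m) or (y of pad_long_bar in the frame of flat_rack between 0.011 and 0.051 m and y of long_bar_centre in the frame of sloped_stand between -0.046 and -0.016 m) or (y of pad_long_bar in the frame of flat_rack between -0.051 and -0.011 m and y of long_bar_centre in the frame of sloped_stand between 0.016 and 0.046 m) or (y of pad_long_bar in the frame of flat_rack between -0.113 and -0.073 m and y of long_bar_centre in the frame of sloped_stand between 0.078 and 0.108 m)) and x of sanding_stick_centre in the frame of sloped_stand between 0.0124 and 0.0259 m and z of sanding_stick_centre in the frame of sloped_stand between 0.0405 and 0.0525 m and angle between sanding_stick_centre's own z axis and vertical between 0.141799 and 0.381799 rad and ((y of pad_sanding_stick in the frame of flat_rack between 0.073 and 0.113 m and y of sanding_stick_centre in the frame of sloped_stand between -0.108 and -0.078 m) or (y of pad_sanding_stick in the frame of flat_rack between 0.011 and 0.051 m and y of sanding_stick_centre in the frame of sloped_stand between -0.046 and -0.016 m) or (y of pad_sanding_stick in the frame of flat_rack between -0.051 and -0.011 m and y of sanding_stick_centre in the frame of sloped_stand between 0.016 and 0.046 m) or (y of pad_sanding_stick in the frame of flat_rack between -0.113 and -0.073 m and y of sanding_stick_centre in the frame of sloped_stand between 0.078 and 0.108 m))).
It fails at once if the tin, the oiler or the loupe is moved more than 25 mm or knocked over (distance of any of paste_tin, oil_bottle, loupe from where it was at the start of the episode above 0.025 m or angle between any of paste_tin, oil_bottle, loupe's own z axis and vertical above 0.5 rad).
It also fails if it takes over 99 s, if anything falls off the work surface, if the arm or the gripper's body presses on something with over 40 N, if the wrist force passes 120 N, or if a joint passes its speed limit or range.

## Working session

There is one attempt and no reset: what is moved stays moved. The work goes in short steps, Python scripts to look and compute and a shell command to move; the robot and the scene stay as the last step left them, time stands still between calls to the robot, and variables do not carry over. Pictures are saved under pics/ and viewed, on a budget of 14 in all, crops included, one or two more only if the job needs it, and the job is handed in when it is done.

```bash
mkdir -p pics; ls; cat > h.py <<'E'
import numpy as np, cv2
from bench import *
def snap(n,f=None):
    s=snapshot(n)
    np.savez('/tmp/'+n+'.npz',**{k:np.array(v) for k,v in s.items()})
    if f: cv2.imwrite('pics/'+f,s['pixels'][:,:,::-1])
    return s
def cloud(s):
    K=np.array(s['K']);k1=float(s['k1']);z=np.array(s['z_map'])
    h,w=z.shape;u,v=np.meshgrid(np.arange(w),np.arange(h))
    p=cv2.undistortPoints(np.stack([u,v],-1).reshape(-1,1,2).astype(np.float64),K,np.array([k1,0,0,0,0.])).reshape(h,w,2)
    c=np.concatenate([p*z[...,None],z[...,None],np.ones((h,w,1))],-1)
    P=(c@np.array(s['cam_to_world']).T)[...,:3]
    P[z==0]=np.nan
    return P
def load(n): return dict(np.load('/tmp/'+n+'.npz'))
E
python3 - <<'E'
from h import *
print(get_state(),nose_length)
for n in('top','side'):
    s=snap(n,n+'1.png');print(s['K'],s['k1'],s['cam_to_world'])
E
```

```text
pics
{'time': 0.0, 'qpos': array([ 1.21178755,  0.41192642, -0.01273963,  1.5970403 ,  0.00560856,
        1.13427006, -0.08219888]), 'qd': array([ 0.00016764,  0.00168997,  0.00115739, -0.00117707, -0.00038787,
       -0.0003274 , -0.00151296]), 'effort': array([ 1.30391390e-04, -6.00630784e+01,  6.82528149e-01, -2.99414635e+01,
        1.38972548e-02,  1.07351557e-02, -5.02720766e-06]), 'eef_pos': array([ 179.03162928, -598.28016923,  217.03793397]), 'tool_rot': array([-7.85841612e-04,  9.89443113e-01,  1.44919561e-01, -1.70889395e-04]), 'contact_force': array([-0.25695613,  0.54155854, -0.09940367]), 'torque': array([ 0.02345335, -0.00944915,  0.05717729]), 'grip_width': 85.0999874322676} 25.0
[[475.94467865   0.         314.9585991 ]
 [  0.         475.94467865 197.76764112]
 [  0.           0.           1.        ]] -0.018384713489723398 [[ 2.27437366e-03 -9.92599887e-01  1.21409606e-01  4.46742232e+02]
 [-9.99969599e-01 -3.16301922e-03 -7.12717917e-03  6.24922540e+01]
 [ 7.45845815e-03 -1.21389705e-01 -9.92576904e-01  1.21098022e+03]
 [ 0.00000000e+00  0.00000000e+00  0.00000000e+00  1.00000000e+00]]
[[474.84818086   0.         323.65678857]
 [  0.         474.84818086 204.30860236]
 [  0.           0.           1.        ]] -0.09382293576886244 [[-8.32846189e-01 -2.90790678e-01  4.70964974e-01  1.85739099e+01]
 [-5.53065912e-01  4.03333888e-01 -7.28999226e-01  9.57150971e+02]
 [ 2.20300454e-02 -8.67618900e-01 -4.96741503e-01  6.71722961e+02]
 [ 0.00000000e+00  0.00000000e+00  0.00000000e+00  1.00000000e+00]]
```

View pics/top1.png

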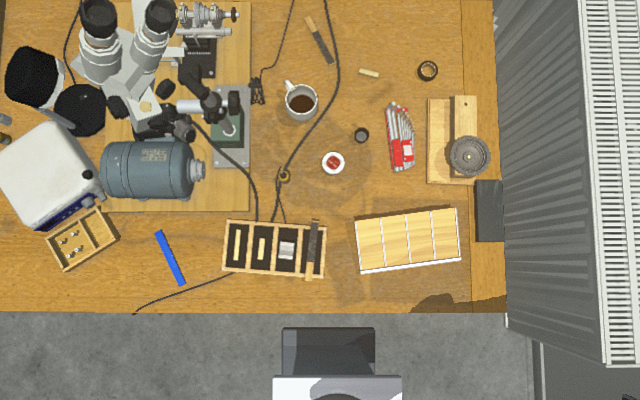

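View pics/side1.png

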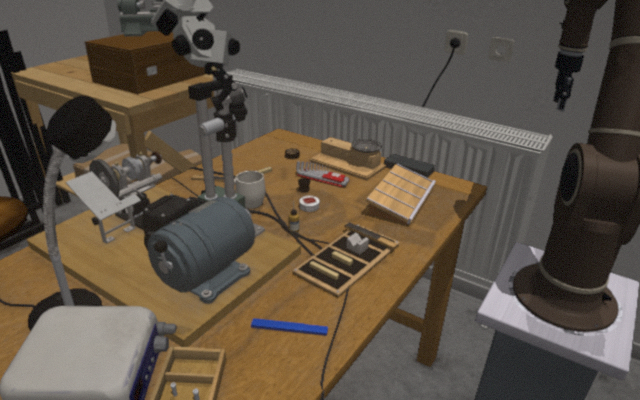

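Left to right on the rack (top view) I see a bar (237,243), a bar (262,248), the V-block (287,250), and a dark stick (313,249). The stand is at (408,240). Possible confusions:
- **Stick:** the blue stick at (170,257), or the brown file-like piece at (319,40).
- **Bar:** the small pale piece at (369,72).

I'll measure and look at one close crop.

```bash
python3 - <<'E'
from h import *
s=load('top');P=cloud(s)
im=s['pixels'][200:290,210:475,::-1]
cv2.imwrite('pics/crop1.png',cv2.resize(im,None,fx=3,fy=3,interpolation=cv2.INTER_CUBIC))
def g(u,v): return P[v,u].round(0)
for n,q in dict(bar1=(237,243),bar2=(262,248),v=(287,255),st=(313,249),stL=(313,278),tab=(340,240),rad1=(510,300),rad2=(560,200),rad3=(600,100),rad4=(580,10),mid=(530,200),blk=(490,210),grind=(468,155),oil=(333,162),lp=(361,135),red=(402,135),motor=(150,165),cup=(300,100),m2=(230,130),m3=(200,50)).items(): print(n,q,g(*q))
# radiator height profile
m=(P[...,1]<-380)
for y in range(-700,-380,40):
    k=(P[...,1]>y)&(P[...,1]<y+40); 
    if k.any(): print(y,np.nanmax(P[k][:,2]).round(),np.nanmin(P[k][:,0]).round())
# stand plane fit
Z=P[...,2]
reg=np.zeros(Z.shape,bool);reg[218:265,365:452]=1
from numpy.linalg import lstsq
k=reg&(Z>15)&(Z<80);Q=P[k];A=np.c_[Q[:,:2],np.ones(len(Q))];c=lstsq(A,Q[:,2],rcond=None)[0]
r=Q[:,2]-A@c;ok=abs(r)<2;c=lstsq(A[ok],Q[ok,2],rcond=None)[0];print('plane',c,'slope deg',np.degrees(np.arctan(np.hypot(*c[:2]))),'dir',np.arctan2(c[1],c[0]),len(Q),ok.sum())
E
```

```text
bar1 (237, 243) [478. 247.  25.]
bar2 (262, 248) [466. 185.  26.]
v (287, 255) [449. 122.  46.]
st (313, 249) [464.  59.  29.]
stL (313, 278) [392.  58.  -1.]
tab (340, 240) [487. -10.  -2.]
rad1 (510, 300) [ 296. -625. -455.]
rad2 (560, 200) [ 600. -620.  -76.]
rad3 (600, 100) [ 832. -653.   81.]
rad4 (580, 10) [1072. -623.   75.]
mid (530, 200) [ 622. -624. -264.]
blk (490, 210) [ 563. -388.   22.]
grind (468, 155) [ 695. -323.   63.]
oil (333, 162) [684.   8.  21.]
lp (361, 135) [756. -64.  17.]
red (402, 135) [ 758. -171.   11.]
motor (150, 165) [641. 412. 198.]
cup (300, 100) [845.  93.  26.]
m2 (230, 130) [730. 248. 156.]
m3 (200, 50) [961. 345.  66.]
-700 95.0 -123.0
-660 95.0 -124.0
-620 92.0 -124.0
-580 282.0 -122.0
-540 -740.0 -122.0
-500 -742.0 -122.0
-460 8.0 -122.0
-420 41.0 -122.0
plane [ 2.57096148e-01  3.40693514e-02 -8.05406218e+01] slope deg 14.538987878986795 dir 0.13174838300886652 4025 2361
```

View pics/crop1.png

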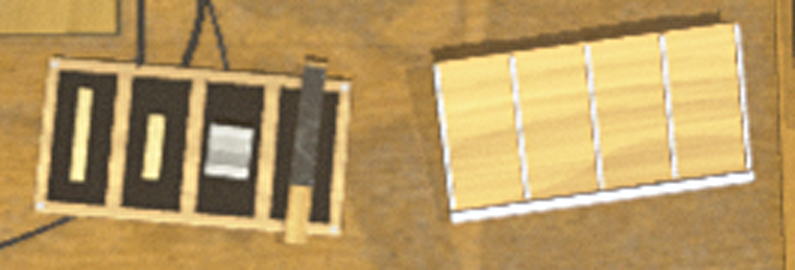

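The crop confirms the rack order, left to right: long bar (pads px 237), short bar (262), V-block (287), sanding stick (313). The dark-and-wood stick on its pad is the right one, and the blue stick at (170,257) is the decoy. So the stand lanes are stick +93, V-block +31, short bar −31 and long bar −93. Next I'll measure them.

```bash
cat >> h.py <<'E'
def rays(s,uv):
    uv=np.asarray(uv,float).reshape(-1,1,2);K=np.array(s['K'])
    p=cv2.undistortPoints(uv,K,np.array([float(s['k1']),0,0,0,0.])).reshape(-1,2)
    T=np.array(s['cam_to_world']);d=np.c_[p,np.ones(len(p))]@T[:3,:3].T
    return T[:3,3],d
def onz(s,uv,z):
    o,d=rays(s,uv);return o+d*((z-o[2])/d[:,2])[:,None]
def mask_uv(m): v,u=np.nonzero(m);return np.c_[u,v]
E
cat > meas.py <<'E'
from h import *
from scipy.optimize import least_squares
s=load('top');im=s['pixels'];hsv=cv2.cvtColor(im,cv2.COLOR_RGB2HSV).astype(int);H,S,V=hsv[...,0],hsv[...,1],hsv[...,2]
def rect(P):
    (c,(w,h),a)=cv2.minAreaRect(P[:,:2].astype(np.float32));a=np.radians(a)
    L,W=(w,h) if w>h else (h,w)
    if w<h:a+=np.pi/2
    a=(a+np.pi/2)%np.pi-np.pi/2
    return np.round(c,1),round(L,1),round(W,1),round(a,3)
# items
def comp(m,u,v):
    n,l=cv2.connectedComponents(m.astype(np.uint8));return l==l[v,u]
reg=np.zeros(H.shape,bool);reg[215:285,215:330]=1
dark=reg&(V<75)
print('dark',rect(onz(s,mask_uv(dark),16)))
bar=reg&(V>120)
for n,u,v,z in(('bar1',237,243,26),('bar2',262,248,28),('vblk',287,252,44)):
    m=comp(bar,u,v);print(n,m.sum(),rect(onz(s,mask_uv(m),z)), 'mean',onz(s,mask_uv(m),z).mean(0).round(1))
for r in range(224,280,6): print(r,[tuple(im[r,c]) for c in range(306,322,3)])
# stand
w=np.zeros(H.shape,bool);w[200:280,350:470]=1
w&=(S<45)&(V>170)
uv=mask_uv(w);print('white',len(uv))
cx,cy,yaw=470.,-176.,.132
for it in range(6):
    c,sn=np.cos(yaw),np.sin(yaw)
    o,d=rays(s,uv)
    n=np.array([-np.sin(.2618)*c,-np.sin(.2618)*sn,np.cos(.2618)])
    p0=np.array([cx-55*c,cy-55*sn,22])+n*3
    Q=o+d*(((p0-o)@n)/(d@n))[:,None]
    x=(Q[:,0]-cx)*c+(Q[:,1]-cy)*sn;y=-(Q[:,0]-cx)*sn+(Q[:,1]-cy)*c
    k=(x>-45)&(x<60);near=np.round(y/62.2);k&=(abs(y-near*62.2)<12)
    A=np.c_[np.ones(k.sum()),x[k],near[k]];b=np.linalg.lstsq(A,y[k],rcond=None)[0]
    led=x<-45
    B=np.c_[np.ones(led.sum()),y[led]];f=np.linalg.lstsq(B,x[led],rcond=None)[0]
    print('ribs',b.round(3),'ledge',f.round(3),'x pct',np.percentile(x[led],[2,10,50,90,98]).round(1),'top',np.percentile(x[~led],[98,100]).round(1),'yaw',round(yaw,4),round(cx,1),round(cy,1))
    yaw+=b[1]; cx+=-b[0]*sn;cy+=b[0]*c
E
python3 meas.py
```

```text
dark (array([470.7, 166. ]), 258.5, 144.3, np.float64(-1.518))
bar1 164 (array([474.6, 247.9]), 77.1, 12.8, np.float64(-0.07)) mean [474.1 247.9  26. ]
bar2 130 (array([464.8, 187.3]), 52.8, 14.5, np.float64(-0.095)) mean [464.7 187.4  28. ]
vblk 253 (array([460.6, 124.8]), 41.7, 35.7, np.float64(-0.117)) mean [460.6 124.7  44. ]
224 [(np.uint8(121), np.uint8(98), np.uint8(59)), (np.uint8(144), np.uint8(113), np.uint8(69)), (np.uint8(98), np.uint8(92), np.uint8(83)), (np.uint8(93), np.uint8(86), np.uint8(73)), (np.uint8(149), np.uint8(116), np.uint8(74)), (np.uint8(189), np.uint8(139), np.uint8(65))]
230 [(np.uint8(72), np.uint8(61), np.uint8(48)), (np.uint8(68), np.uint8(57), np.uint8(41)), (np.uint8(97), np.uint8(92), np.uint8(80)), (np.uint8(103), np.uint8(93), np.uint8(84)), (np.uint8(130), np.uint8(111), np.uint8(79)), (np.uint8(149), np.uint8(122), np.uint8(87))]
236 [(np.uint8(70), np.uint8(59), np.uint8(43)), (np.uint8(85), np.uint8(73), np.uint8(57)), (np.uint8(101), np.uint8(96), np.uint8(85)), (np.uint8(107), np.uint8(98), np.uint8(84)), (np.uint8(72), np.uint8(61), np.uin
[... 2217 characters left out ...]
2.000e-03] x pct [-50.4 -49.8 -47.7 -45.5 -45.2] top [74.2 77. ] yaw 0.1399 470.0 -175.9
ribs [-3.4000e-02  2.0000e-03  6.1741e+01] ledge [-4.7656e+01  2.0000e-03] x pct [-50.4 -49.8 -47.7 -45.5 -45.1] top [74.2 77. ] yaw 0.1395 470.0 -175.9
ribs [ 3.9000e-02 -2.0000e-03  6.1768e+01] ledge [-4.7705e+01  3.0000e-03] x pct [-50.5 -49.8 -47.7 -45.6 -45.2] top [74.1 76.8] yaw 0.1411 470.0 -175.9
ribs [-3.5000e-02  2.0000e-03  6.1745e+01] ledge [-4.7656e+01  2.0000e-03] x pct [-50.4 -49.8 -47.7 -45.5 -45.1] top [74.1 77.1] yaw 0.1392 470.0 -175.9
ribs [ 3.4000e-02 -2.0000e-03  6.1769e+01] ledge [-4.7705e+01  3.0000e-03] x pct [-50.5 -49.8 -47.7 -45.6 -45.2] top [74.1 76.8] yaw 0.1414 470.0 -175.9
```

```bash
cat > meas2.py <<'E'
from h import *
s=load('top');im=s['pixels'].astype(int);V=im.max(2)
def st(cx,cy,yaw,uv,h):
    c,sn=np.cos(yaw),np.sin(yaw);o,d=rays(s,uv)
    n=np.array([-np.sin(.2618)*c,-np.sin(.2618)*sn,np.cos(.2618)]);p0=np.array([cx-55*c,cy-55*sn,22])+n*h
    Q=o+d*(((p0-o)@n)/(d@n))[:,None]
    return (Q[:,0]-cx)*c+(Q[:,1]-cy)*sn,-(Q[:,0]-cx)*sn+(Q[:,1]-cy)*c,Q
v,u=np.mgrid[200:285,345:470];uv=np.c_[u.ravel(),v.ravel()]
sat=(im.max(2)-im.min(2))[v,u].ravel();val=V[v,u].ravel()
for cx in(470,480):
  x,y,Q=st(cx,-175.9,.140,uv,7)
  k=np.zeros(len(y),bool)
  for l in(-93,-31,31,93):k|=abs(y-l)<20
  print(cx,[(b,int(sat[k&(abs(x-b)<1)].mean()),int(val[k&(abs(x-b)<1)].mean())) for b in range(-74,-36,2)])
  x,y,Q=st(cx,-175.9,.140,uv,0)
  print('topend',[(b,int(sat[k&(abs(x-b)<1)].mean()),int(val[k&(abs(x-b)<1)].mean())) for b in range(54,90,2)])
# stick
rows=[]
for r in range(216,286):
    c=np.arange(299,325)
    col=im[r,c];wood=(col[:,0]>180);dk=(col[:,2]>70)&(abs(col[:,0]-col[:,2])<27)
    m=dk if r<262 else wood
    m=m&(c<319)
    if r>=276: pass
    rows.append((r,round(float(c[m].mean()),1) if m.any() else None,int(m.sum())))
print(rows[::3])
np.save('/tmp/rows.npy',np.array([(a,b,n) for a,b,n in rows if b],float))
E
python3 meas2.py
python3 - <<'E'
from h import *
s=load('top')
im=s['pixels'][212:290,292:332,::-1];cv2.imwrite('pics/crop2.png',cv2.resize(im,None,fx=7,fy=7,interpolation=cv2.INTER_NEAREST))
# rack edge wood corners & pads: dark components
V=s['pixels'].max(2);m=np.zeros(V.shape,np.uint8);m[215:285,215:303]=(V<85)[215:285,215:303]
n,l,stt,c=cv2.connectedComponentsWithStats(m)
for i in range(1,n):
    if stt[i,4]>150:
        P=onz(s,mask_uv(l==i),16)[:,:2].astype(np.float32);print(cv2.minAreaRect(P))
# oiler
P=cloud(s);k=(P[...,2]>30)&(P[...,0]>560)&(P[...,0]<720)&(P[...,1]<200)&(P[...,1]>0);print('oil?',P[k].mean(0).round(),P[k][:,2].max(),k.sum())
E
```

```text
470 [(-74, 87, 172), (-72, 88, 173), (-70, 89, 172), (-68, 88, 172), (-66, 87, 172), (-64, 87, 171), (-62, 90, 174), (-60, 91, 174), (-58, 91, 174), (-56, 91, 171), (-54, 93, 171), (-52, 78, 176), (-50, 34, 206), (-48, 4, 249), (-46, 2, 255), (-44, 7, 254), (-42, 15, 200), (-40, 64, 179), (-38, 116, 233)]
topend [(54, 109, 246), (56, 109, 244), (58, 110, 243), (60, 110, 244), (62, 109, 246), (64, 108, 247), (66, 105, 248), (68, 103, 249), (70, 104, 248), (72, 107, 248), (74, 108, 248), (76, 109, 250), (78, 114, 249), (80, 100, 206), (82, 63, 123), (84, 58, 111), (86, 60, 115), (88, 61, 116)]
480 [(-74, 87, 171), (-72, 90, 174), (-70, 91, 174), (-68, 91, 174), (-66, 91, 171), (-64, 92, 171), (-62, 76, 177), (-60, 32, 207), (-58, 3, 251), (-56, 2, 255), (-54, 7, 254), (-52, 15, 198), (-50, 64, 179), (-48, 116, 233), (-46, 112, 237), (-44, 110, 237), (-42, 110, 239), (-40, 109, 241), (-38, 109, 240)]
topend [(54, 108, 247), (56, 106, 248), (58, 103, 249), (60, 104, 248), (62, 106, 248), (64, 108, 248), (66, 109, 250), (68, 113, 249), (70, 106, 218), (72, 66, 128), (74, 58, 111), (76, 60
[... 159 characters left out ...]
 7), (228, 313.5, 6), (231, 313.5, 6), (234, 313.0, 7), (237, 313.0, 7), (240, 313.0, 7), (243, 312.0, 7), (246, 311.5, 8), (249, 311.0, 7), (252, 311.0, 7), (255, 310.5, 8), (258, 311.0, 7), (261, 312.0, 5), (264, 307.0, 8), (267, 308.3, 9), (270, 307.8, 8), (273, 306.2, 11), (276, 308.5, 20), (279, 308.8, 17), (282, 308.5, 20), (285, 308.5, 20)]
((472.41839599609375, 248.48406982421875), (47.236915588378906, 105.9278564453125), 85.62904357910156)
((467.7265930175781, 186.5802459716797), (46.652076721191406, 106.12025451660156), 86.09054565429688)
((463.0886535644531, 125.35773468017578), (46.69739532470703, 106.21141815185547), 85.18226623535156)
oil? [633. 144.  51.] 89.03121821953187 126
```

View pics/crop2.png

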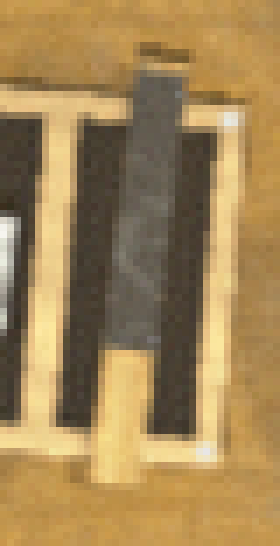

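The stick crop shows its ends at px (314.7,222.4) and (308.9,280.9), with the oiler shadow clear of it. The pads give a rack yaw of about −0.0755. The stand fits at (484.5, −173.9) with yaw 0.140.

```bash
cat >> h.py <<'E'
C=np.array([484.5,-173.9]);YS=.140;YR=-.0755
def stand(x,y): c,s=np.cos(YS),np.sin(YS);return C+[x*c-y*s,x*s+y*c]
def go(x,y,z,yaw,st=None):
    from scipy.spatial.transform import Rotation as R
    st=st or get_state();q=st['tool_rot'];M=R.from_quat([q[1],q[2],q[3],q[0]]).as_matrix()
    d=M.T@(np.array([x,y,z])-st['eef_pos']);cur=np.arctan2(M[1,0],M[0,0])
    print('to',np.round([x,y,z],1),'dp',d.round(1),'turn',round(cur-yaw,3),'tilt',np.degrees(np.arccos(-M[2,2])).round(2))
E
python3 - <<'E'
from h import *
s=load('top');e=onz(s,[[314.2,221.9],[308.4,280.4]],25);print('stick',e.round(1),e.mean(0),np.linalg.norm(e[0]-e[1]),np.arctan2(*(e[0]-e[1])[[1,0]]))
go(250,-480,300,.29);go(450,-120,300,.29);go(474.4,247.9,150,-.07);go(474.4,247.9,62,-.07)
E
```

```text
stick [[531.1  55.7  25. ]
 [387.   69.6  25. ]] [459.08030191  62.68616554  25.        ] 144.79191602649945 -0.09621684364044698
to [ 250 -480  300] dp [101.9 -93.1 -82.7] turn 0.001 tilt 0.08
to [ 450 -120  300] dp [ 396.7 -380.7  -82.3] turn 0.001 tilt 0.08
to [474.4 247.9 150. ] dp [ 525.6 -725.9   68.2] turn 0.361 tilt 0.08
to [474.4 247.9  62. ] dp [ 525.6 -725.8  156.2] turn 0.361 tilt 0.08
```

```bash
python3 -m handwheel '{"dp":[[50,-45,-80],[102,-93,-82],[150,-145,-82],[195,-190,-82],[240,-235,-82],[280,-280,-82],[325,-320,-82],[370,-360,-82],[396,-405,-60],[415,-450,-30],[435,-500,0],[455,-550,30],[475,-600,60],[495,-650,68],[526,-700,68],[526,-726,68],[526,-726,68],[526,-726,68]],"turn":[0,0,0,0,0,0,0,0,0,0.06,0.12,0.18,0.24,0.3,0.36,0.36,0.36,0.36],"hand":[60,40,24,24,24,24,24,24,24,24,24,24,24,24,24,24,24,24]}' 30
python3 -c "
from h import *
go(474.4,247.9,66,-.07)"
```

```text
time: 2.35
eef_pos: [474.8, 246.5, 149.4]
tool_rot: [0.001, 0.999, -0.035, -0.0]
contact_force: [0.1, -0.2, -0.9]
grip_width: 24.3
to [474.4 247.9  66. ] dp [-0.5 -1.4 83.4] turn 0.001 tilt 0.08
```

```bash
python3 -m handwheel '{"dp":[[0,-1,40],[0,-1,76],[0,-1,83],[0,-1,83]],"turn":[0,0,0,0],"hand":[24,24,24,24]}'
python3 - <<'E'
from h import *
s=snap('side');P=cloud(s);st=get_state();p=st['eef_pos'];print(p)
k=(abs(P[...,0]-p[0])<25)&(abs(P[...,1]-p[1])<45)&(P[...,2]>28)&(P[...,2]<120)
v,u=np.nonzero(k);print(u.min(),u.max(),v.min(),v.max());Q=P[k];print(np.percentile(Q[:,2],[0,1,2,5,10]))
u0,v0=int(np.median(u)),int(v.max());im=s['pixels'][max(v0-90,0):v0+60,u0-100:u0+100,::-1];cv2.imwrite('pics/g1.png',cv2.resize(im,None,fx=4,fy=4))
print(u0-100,v0-90)
E
```

```text
time: 2.85
eef_pos: [475.4, 247.7, 67.3]
tool_rot: [0.0, 0.999, -0.035, -0.0]
contact_force: [0.6, -0.2, 0.4]
grip_width: 23.8
[475.81811936 248.27656566  67.96655456]
314 334 229 273
[28.04267773 28.1796941  28.28716833 30.184289   85.1865109 ]
224 183
```

View pics/g1.png

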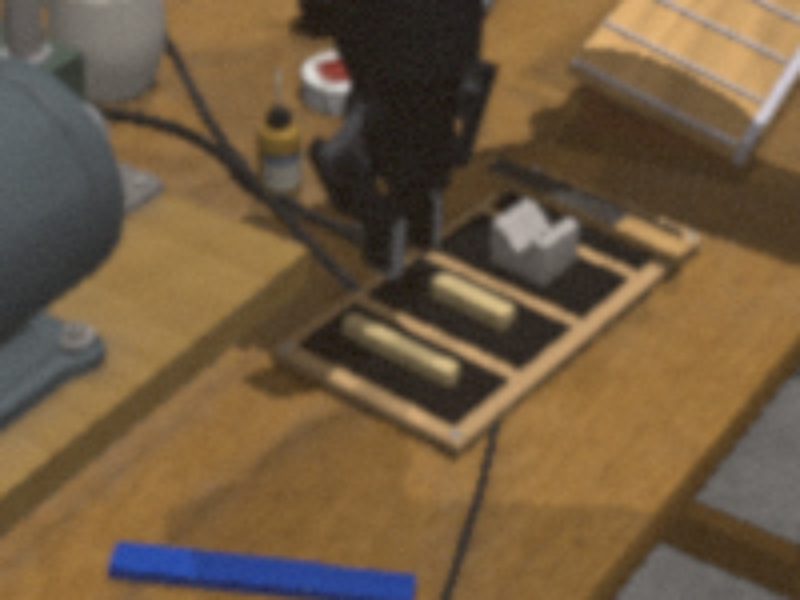

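The fingers (tips at about px (322,251)) are over the long bar but look high or displaced, so I'll check with depth before descending.

```bash
python3 - <<'E'
from h import *
s=load('side');P=cloud(s)
def proj(p):
    T=np.linalg.inv(s['cam_to_world']);c=T[:3,:3]@p+T[:3,3];x,y=c[:2]/c[2];f=1+float(s['k1'])*(x*x+y*y);K=s['K'];return (K[0,0]*x*f+K[0,2]).round(1),(K[1,1]*y*f+K[1,2]).round(1),c[2]
for z in(26,42,55,67): print(z,proj(np.array([475.5,248,z])))
for u,v in((319,248),(322,246),(323,240),(332,240),(333,244),(318,235),(324,270),(328,273)): print((u,v),P[v,u].round(1))
E
```

```text
26 (np.float64(322.5), np.float64(267.9), np.float64(1052.924087639878))
42 (np.float64(322.7), np.float64(262.1), np.float64(1044.976223591598))
55 (np.float64(322.8), np.float64(257.4), np.float64(1038.5185840523702))
67 (np.float64(322.9), np.float64(252.9), np.float64(1032.5576860161602))
(319, 248) [468.8 274.   97.7]
(322, 246) [464.9 268.6 101.2]
(323, 240) [464.8 265.5 114.7]
(332, 240) [461.9 234.3  98.7]
(333, 244) [461.2 230.7  86.5]
(318, 235) [465.3 284.  137. ]
(324, 270) [470.2 249.8  23.8]
(328, 273) [456.3 255.   25. ]
```

```bash
python3 - <<'E'
from h import *
s=snap('side','g2.png');P=cloud(s);print(get_state()['eef_pos'],get_state()['time'])
for v in range(225,270,3): print(v,[P[v,u].round(0).tolist() for u in(318,320,323,331,333)])
E
```

```text
[475.99603871 248.61621357  68.28032572] 2.95
225 [[475.0, 271.0, 151.0], [469.0, 271.0, 153.0], [462.0, 271.0, 156.0], [464.0, 237.0, 137.0], [461.0, 233.0, 137.0]]
228 [[597.0, 86.0, 2.0], [470.0, 270.0, 145.0], [460.0, 274.0, 150.0], [465.0, 235.0, 128.0], [459.0, 236.0, 131.0]]
231 [[477.0, 267.0, 134.0], [468.0, 273.0, 140.0], [464.0, 267.0, 138.0], [465.0, 235.0, 121.0], [462.0, 231.0, 120.0]]
234 [[465.0, 285.0, 140.0], [467.0, 274.0, 134.0], [463.0, 269.0, 132.0], [463.0, 237.0, 115.0], [462.0, 231.0, 113.0]]
237 [[463.0, 288.0, 135.0], [466.0, 275.0, 127.0], [462.0, 270.0, 126.0], [464.0, 235.0, 106.0], [462.0, 231.0, 105.0]]
240 [[471.0, 275.0, 117.0], [469.0, 271.0, 116.0], [464.0, 267.0, 116.0], [464.0, 235.0, 98.0], [461.0, 232.0, 97.0]]
243 [[471.0, 275.0, 110.0], [468.0, 271.0, 109.0], [463.0, 267.0, 109.0], [462.0, 238.0, 93.0], [515.0, 142.0, 18.0]]
246 [[470.0, 276.0, 103.0], [467.0, 273.0, 103.0], [464.0, 266.0, 100.0], [517.0, 149.0, 12.0], [511.0, 149.0, 15.0]]
249 [[471.0, 275.0, 95.0], [469.0, 269.0, 92.0], [464.0, 265.0, 92.0], [506.0, 165.0, 17.0], [503.0, 162.0, 17.0]]
252 [[527.0, 190.0, 14.0], [524.0, 185.0, 13.0], [515.0, 186.0, 17.0], [500.0, 174.0, 16.0], [486.0, 189.0, 30.0]]
255 [[518.0, 202.0, 16.0], [515.0, 199.0, 16.0], [508.0, 197.0, 18.0], [495.0, 183.0, 15.0], [481.0, 196.0, 28.0]]
258 [[514.0, 209.0, 14.0], [507.0, 211.0, 17.0], [501.0, 207.0, 18.0], [488.0, 193.0, 15.0], [482.0, 194.0, 18.0]]
261 [[509.0, 217.0, 12.0], [504.0, 215.0, 13.0], [499.0, 210.0, 12.0], [481.0, 205.0, 17.0], [477.0, 202.0, 17.0]]
264 [[499.0, 231.0, 16.0], [495.0, 229.0, 17.0], [490.0, 224.0, 16.0], [476.0, 211.0, 14.0], [470.0, 214.0, 18.0]]
267 [[485.0, 252.0, 27.0], [482.0, 248.0, 25.0], [475.0, 247.0, 28.0], [471.0, 220.0, 13.0], [467.0, 217.0, 13.0]]
```

```bash
python3 -m handwheel '{"dp":[[0,0,0],[0,0,0],[0,0,0],[0,0,0]],"turn":[0,0,0,0],"hand":[24,24,24,24]}'
python3 - <<'E'
from h import *
s=snap('side');P=cloud(s);st=get_state();print(st['eef_pos'],st['qpos'],st['time'],st['contact_force'])
for v in range(237,270,3): print(v,[P[v,u].round(0).tolist() for u in(318,320,323,333)])
im=s['pixels'][150:300,240:440,::-1];cv2.imwrite('pics/g3.png',cv2.resize(im,None,fx=4,fy=4,interpolation=cv2.INTER_CUBIC))
E
```

```text
time: 3.45
eef_pos: [475.0, 248.6, 67.0]
tool_rot: [0.0, 0.999, -0.035, 0.0]
contact_force: [0.1, -0.2, -0.1]
grip_width: 23.9
[474.99108385 248.58678612  66.91217781] [-0.15483717  0.50566648 -0.5405884   1.93084672  0.35507825  0.79972395
 -2.53120208] 3.5 [ 0.36596186  0.5340567  -0.88630281]
237 [[462.0, 289.0, 136.0], [466.0, 275.0, 127.0], [462.0, 271.0, 126.0], [462.0, 230.0, 104.0]]
240 [[471.0, 276.0, 118.0], [469.0, 270.0, 115.0], [464.0, 266.0, 115.0], [461.0, 231.0, 97.0]]
243 [[471.0, 275.0, 110.0], [468.0, 272.0, 110.0], [464.0, 267.0, 108.0], [461.0, 232.0, 90.0]]
246 [[472.0, 274.0, 101.0], [468.0, 271.0, 102.0], [463.0, 268.0, 101.0], [512.0, 147.0, 14.0]]
249 [[471.0, 275.0, 95.0], [467.0, 272.0, 94.0], [464.0, 266.0, 93.0], [502.0, 163.0, 17.0]]
252 [[528.0, 188.0, 13.0], [470.0, 267.0, 83.0], [464.0, 265.0, 84.0], [488.0, 186.0, 28.0]]
255 [[517.0, 204.0, 18.0], [512.0, 204.0, 20.0], [508.0, 197.0, 18.0], [482.0, 195.0, 27.0]]
258 [[513.0, 210.0, 14.0], [509.0, 208.0, 15.0], [502.0, 206.0, 17.0], [483.0, 192.0, 17.0]]
261 [[507.0, 218.0, 13.0], [504.0, 215.0, 13.0], [498.0, 212.0, 14.0], [476.0, 203.0, 18.0]]
264 [[498.0, 232.0, 17.0], [496.0, 228.0, 16.0], [490.0, 224.0, 16.0], [470.0, 213.0, 18.0]]
267 [[484.0, 253.0, 28.0], [483.0, 246.0, 24.0], [477.0, 244.0, 26.0], [467.0, 217.0, 13.0]]
```

View pics/g3.png

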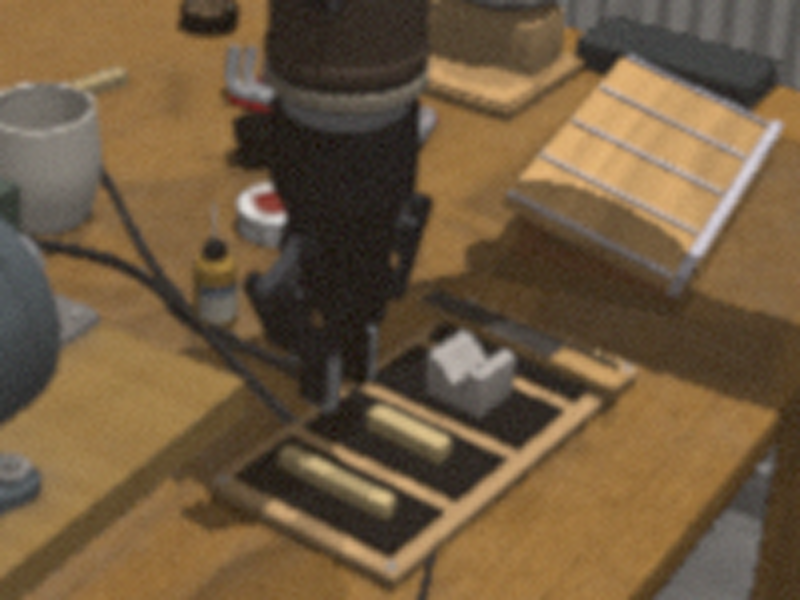

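The picture and depth agree in x and y. The fingertips show at z≈83 (px (320,253)), though, not the 42 expected from the reported TCP. I'll step down 25 mm and see whether the difference stays constant.

```bash
cat >> h.py <<'E'
def proj(s,p):
    T=np.linalg.inv(s['cam_to_world']);c=T[:3,:3]@np.asarray(p,float)+T[:3,3];x,y=c[:2]/c[2];f=1+float(s['k1'])*(x*x+y*y);K=s['K'];return np.round([K[0,0]*x*f+K[0,2],K[1,1]*y*f+K[1,2],c[2]],1)
def tip(s,yaw=0):
    p=get_state()['eef_pos'];P=cloud(s)
    k=(abs(P[...,0]-p[0])<16)&(abs(P[...,1]-p[1])<32)&(P[...,2]>31)&(P[...,2]<300)
    Q=P[k]
    for n,m in(('L',Q[:,1]>p[1]+4),('R',Q[:,1]<p[1]-4)):
        if m.any(): print(n,m.sum(),'lowest z',np.sort(Q[m][:,2])[:6].round(0))
    print('eef',p.round(1))
E
python3 -m handwheel '{"dp":[[0,0,12],[0,0,25],[0,0,25],[0,0,25]],"turn":[0,0,0,0],"hand":[24,24,24,24]}'
python3 - <<'E'
from h import *
s=load('side')
for z in(193,218,240,260):print(z,proj(s,[179,-599,z]))
tip(s)
s=snap('side');tip(s)
E
```

```text
time: 4.0
eef_pos: [474.8, 248.7, 41.6]
tool_rot: [0.0, 0.999, -0.034, -0.0]
contact_force: [0.8, 0.7, 0.5]
grip_width: 24.3
193 [ 552.5  121.6 1447.8]
218 [ 554.5  114.  1435.4]
240 [ 556.2  107.2 1424.4]
260 [ 557.7  100.9 1414.5]
L 448 lowest z [83. 83. 83. 84. 84. 84.]
R 256 lowest z [81. 82. 82. 83. 84. 84.]
eef [474.8 248.7  41.6]
L 434 lowest z [56. 57. 57. 57. 58. 59.]
R 232 lowest z [56. 57. 58. 59. 59. 59.]
eef [475.  248.8  41.9]
```

The offset is constant at tip ≈ eef_z + 15 with the opening at 24 mm. I'll work from the seen tip height: down 33 mm puts the tips at z≈23, then close.

```bash
python3 -m handwheel '{"dp":[[0,1,20],[0,1,28],[0,1,33],[0,1,33],[0,1,33]],"turn":[0,0,0,0,0],"hand":[24,24,24,24,24]}'
python3 - <<'E'
from h import *
s=snap('side','g4.png')
import h
p=get_state()['eef_pos'];P=cloud(s)
k=(abs(P[...,0]-p[0])<13)&(P[...,2]>17)&(P[...,2]<60)&(P[...,1]>p[1]+8)&(P[...,1]<p[1]+32)
print(np.sort(P[k][:,2])[:12].round(0));print(get_state()['contact_force'])
E
python3 -m handwheel '{"dp":[[0,0,0],[0,0,0],[0,0,0],[0,0,0],[0,0,0],[0,0,0]],"turn":[0,0,0,0,0,0],"hand":[0,0,0,0,0,0]}' 30
```

```text
time: 4.68
eef_pos: [475.2, 247.8, 9.3]
tool_rot: [-0.0, 0.999, -0.035, 0.0]
contact_force: [0.2, -0.2, -0.1]
grip_width: 24.0
[17. 17. 17. 17. 17. 17. 17. 17. 17. 17. 18. 18.]
[-0.54563016 -0.48453919  0.6478574 ]
time: 5.48
eef_pos: [475.2, 247.7, 9.3]
tool_rot: [-0.0, 0.999, -0.035, 0.0]
contact_force: [-1.9, -0.7, 5.2]
grip_width: 8.3
```

```bash
python3 -m handwheel '{"dp":[[0,0,-10],[0,0,-40],[0,0,-80],[0,0,-90],[0,0,-90]],"turn":[0,0,0,0,0],"hand":[0,0,0,0,0]}'
python3 - <<'E'
from h import *
s=snap('side');print(get_state()['contact_force'])
im=s['pixels'][150:300,240:440,::-1];cv2.imwrite('pics/g5.png',cv2.resize(im,None,fx=4,fy=4,interpolation=cv2.INTER_CUBIC))
E
```

```text
time: 6.1
eef_pos: [475.3, 247.5, 99.4]
tool_rot: [-0.0, 0.999, -0.035, 0.001]
contact_force: [-0.8, -1.4, -1.0]
grip_width: 8.6
[ 0.88682637 -0.62913282 -1.65171564]
```

View pics/g5.png

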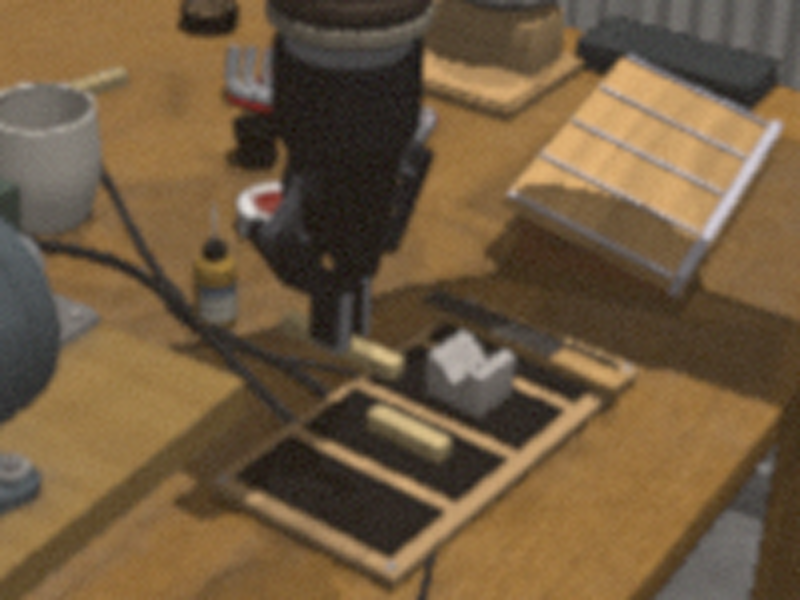

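The long bar is held level (crop (300–400, 320–375)) and its pad is empty. I'll measure the tip against the bar bottom, then compute the stand move.

```bash
python3 - <<'E'
from h import *
s=load('side');P=cloud(s);tip(s);p=get_state()['eef_pos']
# finger (front -x face at x~p-11) and bar ends
k=(abs(P[...,1]-p[1])<12)&(P[...,0]>p[0]-42)&(P[...,0]<p[0]-15)&(P[...,2]>80)
print('bar near end z',np.percentile(P[k][:,2],[2,10,50,90,98]).round(0),P[k][:,0].min(),P[k][:,1].mean(),k.sum())
k=(abs(P[...,1]-p[1])<30)&(P[...,0]>p[0]+15)&(P[...,0]<p[0]+45)&(P[...,2]>80)&(P[...,2]<130)
print('bar far end z',np.percentile(P[k][:,2],[2,10,50,90,98]).round(0) if k.any() else 0,P[k][:,0].max() if k.any() else 0)
t=stand(-17,-93);print(t);go(*t,130,YS);go(*t,70,YS)
E
```

```text
L 487 lowest z [108. 109. 109. 109. 111. 111.]
R 172 lowest z [118. 119. 120. 120. 122. 122.]
eef [474.7 247.2  98.5]
bar near end z [111. 178. 331. 534. 541.] 432.7806499068711 248.307042090289 847
bar far end z [107. 109. 115. 118. 119.] 510.6981481095707
[ 480.64383773 -268.3623206 ]
to [ 480.6 -268.4  130. ] dp [ 41.7 513.9 -31.3] turn -0.209 tilt 0.03
to [ 480.6 -268.4   70. ] dp [ 41.7 513.8  28.7] turn -0.209 tilt 0.03
```

```bash
python3 -m handwheel '{"dp":[[0,0,-31],[5,50,-31],[9,100,-31],[13,150,-31],[17,200,-31],[21,250,-31],[25,300,-31],[29,350,-31],[33,400,-31],[37,450,-31],[41,500,-31],[42,514,-31],[42,514,-31],[42,514,-31]],"turn":[0,-0.02,-0.04,-0.06,-0.08,-0.1,-0.12,-0.15,-0.18,-0.2,-0.21,-0.21,-0.21,-0.21],"hand":[0,0,0,0,0,0,0,0,0,0,0,0,0,0]}'
python3 - <<'E'
from h import *
go(*stand(-17,-93),45,YS)
s=snap('side','p1.png');P=cloud(s);p=get_state()['eef_pos']
k=(abs(P[...,1]-p[1])<40)&(abs(P[...,0]-p[0])<60)&(P[...,2]>120)&(P[...,2]<165);Q=P[k]
c,sn=np.cos(YS),np.sin(YS);a=(Q[:,:2]-p[:2])@[c,sn]
for lo,hi in((-45,-20),(20,45)):
    m=(a>lo)&(a<hi);print(lo,m.sum(),Q[m][:,2].min() if m.any() else 0,np.percentile(Q[m][:,2],[5,50]) if m.any() else 0,a[m].min() if m.any() else 0)
E
```

```text
time: 7.9
eef_pos: [481.4, -266.0, 129.4]
tool_rot: [-0.001, 0.997, 0.071, -0.0]
contact_force: [0.5, -0.0, -0.9]
grip_width: 8.3
to [ 480.6 -268.4   45. ] dp [-1.   2.3 84.3] turn 0.003 tilt 0.09
-45 30 138.0000151086016 [139.69802158 145.23411339] -40.36459338717785
20 18 136.7526383901768 [138.95020488 144.30064192] 20.923179415479794
```

```bash
python3 -m handwheel '{"dp":[[0,2,40],[0,2,80],[0,2,90],[0,2,94],[0,2,97],[0,2,99],[0,2,100],[0,2,100]],"turn":[0,0,0,0,0,0,0,0],"hand":[0,0,0,0,0,0,0,0]}' 20
```

```text
time: 8.95
eef_pos: [481.7, -270.2, 31.4]
tool_rot: [0.0, 0.998, 0.07, 0.0]
contact_force: [-4.7, 2.9, 6.4]
grip_width: 8.4
```

```bash
python3 -m handwheel '{"dp":[[0,0,0],[0,0,0],[0,0,-1],[0,0,-20],[0,0,-60],[0,0,-110],[0,0,-110]],"turn":[0,0,0,0,0,0,0],"hand":[16,20,20,20,22,24,24]}' 
python3 - <<'E'
from h import *
s=snap('side');im=s['pixels'][140:240,340:460,::-1];cv2.imwrite('pics/p2.png',cv2.resize(im,None,fx=5,fy=5,interpolation=cv2.INTER_CUBIC))
go(464.8,187.3,100,-.08)
E
```

```text
time: 9.82
eef_pos: [484.3, -271.1, 145.1]
tool_rot: [0.002, 0.998, 0.07, 0.004]
contact_force: [0.2, -0.0, -0.1]
grip_width: 23.7
to [464.8 187.3 100. ] dp [  46.1 -456.2   41.5] turn 0.221 tilt 0.28
```

View pics/p2.png

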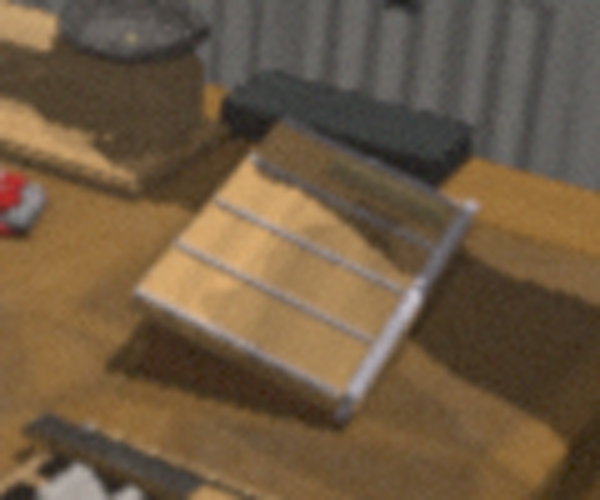

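The long bar shows in the far (right) lane at crop (340–430,165–220), in shadow. I'll check it from the top during the next approach.

```bash
python3 -m handwheel '{"dp":[[5,-50,0],[10,-100,0],[15,-150,0],[20,-200,0],[25,-250,0],[30,-300,0],[35,-350,0],[40,-400,0],[46,-445,20],[46,-456,42],[46,-456,42],[46,-456,42]],"turn":[0,0.03,0.06,0.09,0.12,0.15,0.18,0.21,0.22,0.22,0.22,0.22],"hand":[26,26,26,26,26,26,26,26,26,26,26,26]}'
cat > chk.py <<'E'
from h import *
import sys
s=snap('top',sys.argv[1] if len(sys.argv)>1 else None)
im=s['pixels'].astype(int)
o=np.array([C[0],C[1]]);c,sn=np.cos(YS),np.sin(YS)
# rectified stand view: 2 px/mm, rows: x from +110 to -75, cols: y +130..-130 ; on plane height h
def rectify(h):
    xs=np.arange(110,-75,-.5);ys=np.arange(130,-130,-.5);X,Y=np.meshgrid(xs,ys,indexing='ij')
    Z=22+(X+55)*np.tan(.2618)+h/np.cos(.2618)
    W=np.stack([C[0]+X*c-Y*sn,C[1]+X*sn+Y*c,Z],-1).reshape(-1,3)
    T=np.linalg.inv(s['cam_to_world']);q=W@T[:3,:3].T+T[:3,3];x=q[:,:2]/q[:,2:];r=(x**2).sum(1);x=x*(1+float(s['k1'])*r)[:,None]
    K=np.array(s['K']);uv=x@K[:2,:2].T+K[:2,2]
    return cv2.remap(s['pixels'],uv[:,0].reshape(X.shape).astype(np.float32),uv[:,1].reshape(X.shape).astype(np.float32),cv2.INTER_CUBIC)
R=rectify(10)
if len(sys.argv)>2: cv2.imwrite('pics/'+sys.argv[2],R[:,:,::-1])
E
python3 chk.py top2.png r2.png; python3 -c "
from h import *
go(464.8,187.3,13,-.08)"
```

```text
time: 11.38
eef_pos: [463.2, 187.0, 98.1]
tool_rot: [0.0, 0.999, -0.04, -0.0]
contact_force: [0.8, -0.8, 0.8]
grip_width: 26.3
to [464.8 187.3  13. ] dp [ 1.2 -0.6 85.4] turn -0.001 tilt 0.03
```

View pics/r2.png

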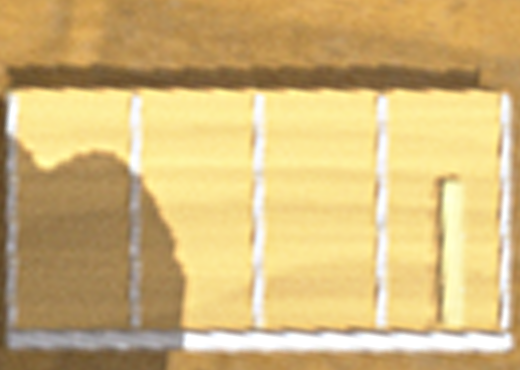

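The rectified top view shows the long bar at cols 445–462, rows 178–325. That puts it at stand y≈−96 with its lower end about 2 mm from the ledge, which is good. Now the short bar.

```bash
python3 -m handwheel '{"dp":[[1,0,40],[1,0,70],[1,0,80],[1,0,85],[1,0,85],[1,0,85],[1,0,85],[1,0,85],[1,0,85],[1,0,85]],"turn":[0,0,0,0,0,0,0,0,0,0],"hand":[26,26,26,26,26,26,0,0,0,0]}' 30
python3 -m handwheel '{"dp":[[0,0,0],[0,0,-10],[0,0,-50],[0,0,-100],[0,0,-120],[0,0,-120]],"turn":[0,0,0,0,0,0],"hand":[0,0,0,0,0,0]}'
python3 - <<'E'
from h import *
t=stand(-27.5,-31);go(*t,130,YS)
E
```

```text
time: 12.68
eef_pos: [464.7, 188.1, 13.5]
tool_rot: [-0.0, 0.999, -0.04, 0.001]
contact_force: [-0.3, -0.2, 6.3]
grip_width: 9.7
time: 13.42
eef_pos: [465.0, 188.0, 134.6]
tool_rot: [-0.0, 0.999, -0.04, 0.002]
contact_force: [-0.1, 0.1, -0.8]
grip_width: 9.6
to [ 461.6 -208.4  130. ] dp [ 28.1 395.5   4.3] turn -0.219 tilt 0.19
```

```bash
python3 -m handwheel '{"dp":[[3,50,0],[6,100,0],[9,150,0],[13,200,0],[17,250,0],[21,300,0],[25,350,0],[28,390,0],[28,395,0],[28,395,0],[28,395,0]],"turn":[-0.02,-0.04,-0.06,-0.09,-0.12,-0.15,-0.18,-0.2,-0.22,-0.22,-0.22],"hand":[0,0,0,0,0,0,0,0,0,0,0]}'
cat > held.py <<'E'
from h import *
s=snap('side','held_%d.png'%(100*get_state()['time']));P=cloud(s);p=get_state()['eef_pos']
Q=P[(abs(P[...,1]-p[1])<40)&(abs(P[...,0]-p[0])<90)&(P[...,2]>p[2]-20)&(P[...,2]<p[2]+35)]
c,sn=np.cos(YS),np.sin(YS);a=(Q[:,:2]-p[:2])@[c,sn];b=(Q[:,:2]-p[:2])@[-sn,c]
for lo,hi in((-90,-60),(-60,-13),(-10,10),(13,60),(60,90)):
    m=(a>lo)&(a<hi)
    if m.sum()>2:print(lo,m.sum(),'z-eef',np.percentile(Q[m][:,2]-p[2],[2,10,50,98]).round(1),'a',a[m].min().round(1),a[m].max().round(1),'b',np.median(b[m]).round(1))
E
python3 held.py; python3 -c "
from h import *
go(*stand(-27.5,-31),40,YS)"
```

```text
time: 14.8
eef_pos: [460.7, -206.6, 132.5]
tool_rot: [-0.0, 0.997, 0.071, -0.0]
contact_force: [0.4, 0.1, -1.0]
grip_width: 10.0
-60 49 z-eef [ 6.4  7.7 15.3 33.1] a -31.2 -13.5 b 5.0
-10 51 z-eef [ 5.   7.6 18.6 33.3] a -10.0 8.9 b 10.5
13 17 z-eef [ 6.7  7.3 12.9 17.9] a 13.5 21.8 b 5.1
to [ 461.6 -208.4   40. ] dp [ 0.5  1.9 92.7] turn 0.003 tilt 0.04
```

```bash
python3 -m handwheel '{"dp":[[0,1,40],[0,1,80],[0,1,94],[0,1,98],[0,1,101],[0,1,103],[0,1,105],[0,1,105]],"turn":[0,0,0,0,0,0,0,0],"hand":[0,0,0,0,0,0,0,0]}' 20
python3 -m handwheel '{"dp":[[0,0,0],[0,0,0],[0,0,-1],[0,0,-20],[0,0,-60],[0,0,-110],[0,0,-110],[0,0,-110]],"turn":[0,0,0,0,0,0,0,0],"hand":[18,22,22,22,22,26,40,52]}' 
python3 -c "
from h import *
go(460.8,124.9,130,-.0755)"
```

```text
time: 15.85
eef_pos: [460.2, -209.8, 28.9]
tool_rot: [0.001, 0.998, 0.07, -0.0]
contact_force: [-5.0, 0.0, 7.0]
grip_width: 9.7
time: 16.85
eef_pos: [460.7, -209.3, 137.7]
tool_rot: [0.0, 0.998, 0.07, 0.0]
contact_force: [0.4, -0.0, 0.1]
grip_width: 52.0
to [460.8 124.9 130. ] dp [  46.9 -330.9    7.6] turn 0.216 tilt 0.02
```

```bash
python3 -m handwheel '{"dp":[[5,-50,0],[12,-100,0],[19,-150,0],[26,-200,0],[33,-250,0],[40,-300,0],[47,-328,8],[47,-331,20],[47,-331,20],[47,-331,20]],"turn":[0.03,0.06,0.09,0.12,0.15,0.18,0.21,0.216,0.216,0.216],"hand":[52,52,52,52,52,52,52,52,52,52]}'
python3 chk.py top3.png r3.png; python3 -c "
from h import *
s=load('top');im=s['pixels'];print(go(460.8,124.9,7,-.0755))"
```

```text
time: 18.1
eef_pos: [460.8, 123.6, 117.4]
tool_rot: [0.0, 0.999, -0.038, -0.001]
contact_force: [1.1, -0.7, -0.1]
grip_width: 51.9
to [460.8 124.9   7. ] dp [ -0.4  -1.2 110.8] turn -0.001 tilt 0.04
None
```

View pics/r3.png

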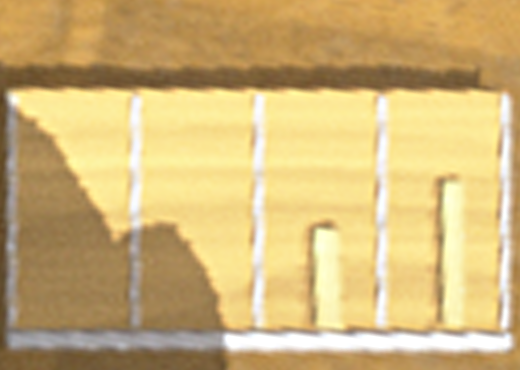

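The short bar is at cols 315–338, rows 228–326. That is y≈−33 with its lower end at x≈−53, which is good. Now the V-block.

```bash
python3 -m handwheel '{"dp":[[0,-1,40],[0,-1,80],[0,-1,98],[0,-1,106],[0,-1,110],[0,-1,110],[0,-1,110],[0,-1,110],[0,-1,110],[0,-1,110],[0,-1,110]],"turn":[0,0,0,0,0,0,0,0,0,0,0],"hand":[52,52,52,52,52,52,20,20,20,20,20]}' 40
python3 -m handwheel '{"dp":[[0,0,0],[0,0,-10],[0,0,-50],[0,0,-100],[0,0,-120],[0,0,-120]],"turn":[0,0,0,0,0,0],"hand":[20,20,20,20,20,20]}'
python3 - <<'E'
from h import *
t=stand(-36,31);go(*t,130,YS)
E
```

```text
time: 19.52
eef_pos: [461.7, 126.3, 8.9]
tool_rot: [-0.0, 0.999, -0.038, 0.001]
contact_force: [-1.2, -0.7, 5.3]
grip_width: 33.3
time: 20.27
eef_pos: [462.1, 126.3, 129.7]
tool_rot: [-0.0, 0.999, -0.038, 0.002]
contact_force: [0.3, -0.4, -1.8]
grip_width: 32.8
to [ 444.5 -148.2  130. ] dp [  3.2 275.   -0.4] turn -0.216 tilt 0.22
```

```bash
python3 -m handwheel '{"dp":[[0,50,0],[1,100,0],[2,150,0],[3,200,0],[3,250,0],[3,273,0],[3,275,0],[3,275,0],[3,275,0]],"turn":[-0.03,-0.07,-0.11,-0.15,-0.19,-0.216,-0.216,-0.216,-0.216],"hand":[20,20,20,20,20,20,20,20,20]}'
python3 held.py; python3 -c "
from h import *
go(*stand(-36,31),40,YS)"
```

```text
time: 21.4
eef_pos: [443.4, -146.9, 127.6]
tool_rot: [-0.0, 0.997, 0.071, -0.0]
contact_force: [0.3, -0.1, -2.6]
grip_width: 33.1
-60 75 z-eef [10.5 12.1 23.7 34.9] a -26.5 -13.1 b 15.2
-10 51 z-eef [ 9.3 11.1 23.4 34. ] a -10.0 9.6 b 23.4
13 7 z-eef [ 9.4 12.  18.5 34.4] a 13.7 15.6 b 17.1
to [ 444.5 -148.2   40. ] dp [ 0.8  1.3 87.7] turn 0.003 tilt 0.02
```

```bash
python3 -m handwheel '{"dp":[[2,0,40],[2,0,80],[2,0,96],[2,0,100],[2,0,103],[2,0,105],[2,0,107],[2,0,107]],"turn":[0,0,0,0,0,0,0,0],"hand":[20,20,20,20,20,20,20,20]}' 22
python3 -m handwheel '{"dp":[[0,0,0],[0,0,0],[0,0,0],[0,0,-1],[0,0,-20],[0,0,-60],[0,0,-110],[0,0,-110],[0,0,-110]],"turn":[0,0,0,0,0,0,0,0,0],"hand":[42,46,46,46,46,46,46,36,32]}' 
python3 -c "
from h import *
go(459,62.9,110,-.096)"
```

```text
time: 22.45
eef_pos: [445.1, -148.8, 22.6]
tool_rot: [0.001, 0.998, 0.07, -0.0]
contact_force: [-6.9, 0.6, 14.6]
grip_width: 33.1
time: 23.58
eef_pos: [445.1, -148.2, 130.7]
tool_rot: [0.0, 0.998, 0.07, -0.0]
contact_force: [-0.3, 0.2, -0.2]
grip_width: 31.9
to [459.   62.9 110. ] dp [  43.3 -207.1   20.7] turn 0.236 tilt 0.02
```

```bash
python3 -m handwheel '{"dp":[[10,-50,0],[20,-100,0],[30,-150,0],[40,-195,0],[43,-206,10],[43,-207,21],[43,-207,21],[43,-207,21]],"turn":[0.05,0.1,0.15,0.2,0.236,0.236,0.236,0.236],"hand":[32,32,32,32,32,32,32,32]}'
python3 chk.py top4.png r4.png; python3 -c "
from h import *
go(459,62.9,8,-.096)"
```

```text
time: 24.58
eef_pos: [458.7, 61.9, 109.6]
tool_rot: [0.0, 0.999, -0.048, -0.0]
contact_force: [0.5, -0.1, -0.1]
grip_width: 32.0
to [459.   62.9   8. ] dp [  0.   -0.9 101.8] turn -0.0 tilt 0.02
```

View pics/r4.png

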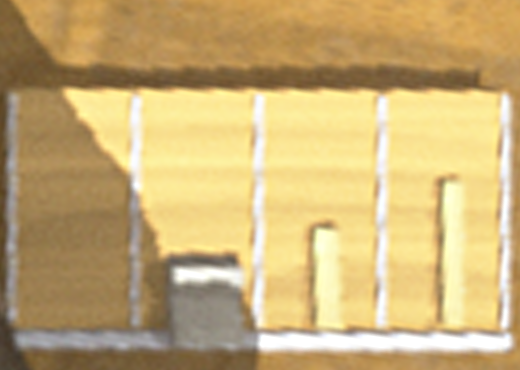

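The V-block is in the second lane at cols 170–243, down to row 345. Allowing for its height that is y≈+30 with the lower end near the ledge. Now the stick.

```bash
python3 -m handwheel '{"dp":[[0,-1,40],[0,-1,80],[0,-1,92],[0,-1,98],[0,-1,102],[0,-1,102],[0,-1,102],[0,-1,102],[0,-1,102],[0,-1,102],[0,-1,102]],"turn":[0,0,0,0,0,0,0,0,0,0,0],"hand":[32,32,32,32,32,32,5,5,5,5,5]}' 25
python3 -m handwheel '{"dp":[[0,0,0],[0,0,-10],[0,0,-50],[0,0,-100],[0,0,-120],[0,0,-120]],"turn":[0,0,0,0,0,0],"hand":[5,5,5,5,5,5]}'
python3 - <<'E'
from h import *
t=stand(19,93);go(*t,130,YS)
E
```

```text
time: 26.0
eef_pos: [459.6, 64.0, 8.6]
tool_rot: [0.0, 0.999, -0.048, 0.001]
contact_force: [-1.0, -0.1, 6.3]
grip_width: 16.4
time: 26.75
eef_pos: [460.1, 64.0, 129.8]
tool_rot: [-0.0, 0.999, -0.048, 0.002]
contact_force: [-0.4, -0.4, 0.3]
grip_width: 16.4
to [490.3 -79.2 130. ] dp [ 4.370e+01  1.396e+02 -1.000e-01] turn -0.236 tilt 0.22
```

```bash
python3 -m handwheel '{"dp":[[11,35,0],[22,70,0],[33,105,0],[43,135,0],[44,140,0],[44,140,0],[44,140,0]],"turn":[-0.06,-0.12,-0.18,-0.236,-0.236,-0.236,-0.236],"hand":[5,5,5,5,5,5,5]}'
python3 held.py; python3 -c "
from h import *
go(*stand(19,93),40,YS)"
```

```text
time: 27.62
eef_pos: [489.2, -78.3, 127.6]
tool_rot: [-0.0, 0.997, 0.071, -0.0]
contact_force: [0.2, -0.0, -1.0]
grip_width: 16.4
-90 44 z-eef [ 9.1 10.7 15.4 18.5] a -78.2 -60.8 b 7.6
-60 115 z-eef [ 9.2 10.7 16.1 32.3] a -59.3 -13.0 b 6.4
-10 53 z-eef [ 9.8 12.7 23.6 34. ] a -9.8 8.9 b 17.5
13 99 z-eef [ 9.2 10.9 16.1 19.5] a 13.1 59.0 b 6.4
60 25 z-eef [ 8.8 10.4 15.9 18.4] a 60.7 72.4 b 6.1
to [490.3 -79.2  40. ] dp [ 0.9  1.  87.7] turn 0.002 tilt 0.03
```

```bash
python3 -m handwheel '{"dp":[[3.5,0,40],[3.5,0,70],[3.5,0,78],[3.5,0,82],[3.5,0,86],[3.5,0,89],[3.5,0,91],[3.5,0,92],[3.5,0,92]],"turn":[0,0,0,0,0,0,0,0,0],"hand":[5,5,5,5,5,5,5,5,5]}' 20
python3 held.py
```

```text
time: 28.8
eef_pos: [493.0, -79.2, 36.0]
tool_rot: [0.0, 0.998, 0.07, 0.0]
contact_force: [-3.1, -0.1, 4.9]
grip_width: 16.3
-90 184 z-eef [-18.2 -14.5  -8.5   1.6] a -89.9 -60.3 b 8.0
-60 313 z-eef [-12.4  -6.4   1.4  23.5] a -59.8 -13.0 b 10.7
-10 111 z-eef [-0.2  4.5 10.5 33.1] a -10.0 9.9 b 20.4
13 242 z-eef [-18.2  -7.2  18.5  32.7] a 13.7 59.8 b 10.4
60 18 z-eef [27.4 27.9 32.  34.4] a 60.3 71.8 b 6.1
```

```bash
python3 -m handwheel '{"dp":[[0,0,0],[0,0,0],[0,0,0],[0,0,-1],[0,0,-20],[0,0,-60],[0,0,-110],[0,-50,-110],[0,-100,-110],[0,-150,-110],[0,-200,-110],[0,-250,-110],[0,-300,-110],[0,-300,-110],[0,-300,-110]],"turn":[0,0,0,0,0,0,0,0,0,0,0,0,0,0,0],"hand":[22,26,26,26,26,26,26,26,26,26,26,26,26,26,26]}'
python3 chk.py top5.png r5.png
python3 - <<'E'
from h import *
c,sn=np.cos(YS),np.sin(YS)
for n in('top','side'):
    s=load('top') if n=='top' else snap('side','side5.png');P=cloud(s)
    D=P[...,:2]-C;x=D[...,0]*c+D[...,1]*sn;y=-D[...,0]*sn+D[...,1]*c
    h=(P[...,2]-22-(x+55)*np.tan(.2618))*np.cos(.2618)
    for nm,Y,w,x0,x1,hh in(('stick',93,20,-58,95,4),('V',31,24,-66,-5,20),('short',-31,16,-58,5,7),('long',-95,16,-58,30,6)):
        k=(abs(y-Y)<w)&(x>x0)&(x<x1)&(h>hh)&(h<45)
        if k.sum()<8: print(n,nm,k.sum());continue
        A=np.c_[np.ones(k.sum()),x[k],y[k]];m=(h[k]>np.median(h[k])-3);f=np.linalg.lstsq(A[m],h[k][m],rcond=None)[0]
        print(n,nm,k.sum(),'x',np.percentile(x[k],[1,99]).round(1),'y',np.percentile(y[k],[2,98]).round(1),'h med',np.median(h[k]).round(1),'tilt rel slope',f[1:].round(3))
E
```

```text
time: 30.72
eef_pos: [450.8, 217.4, 145.7]
tool_rot: [0.0, 0.998, 0.071, -0.0]
contact_force: [0.1, -0.2, 0.3]
grip_width: 26.1
top stick 502 x [-57.2  92.8] y [ 78.5 106.5] h med 9.1 tilt rel slope [ 0.01  -0.032]
top V 204 x [-61.3 -21.1] y [13.9 46.3] h med 26.5 tilt rel slope [-0.002 -0.005]
top short 118 x [-57.5  -3.3] y [-39.  -25.7] h med 12.7 tilt rel slope [0.015 0.024]
top long 149 x [-57.7  20. ] y [-104.1  -89.9] h med 10.6 tilt rel slope [ 0.008 -0.006]
side stick 314 x [-52.  90.] y [ 82.4 106.8] h med 9.8 tilt rel slope [ 0.003 -0.016]
side V 113 x [-65.7 -27.3] y [15.6 50.3] h med 27.4 tilt rel slope [-0.019 -0.04 ]
side short 76 x [-56.7  -9. ] y [-40.1 -21.1] h med 13.1 tilt rel slope [-0.016  0.026]
side long 93 x [-56.   14.6] y [-103.1  -84.3] h med 10.7 tilt rel slope [-0.016 -0.031]
```

View pics/r5.png

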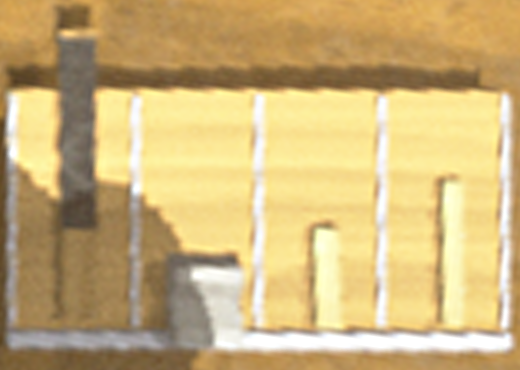

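View pics/side5.png

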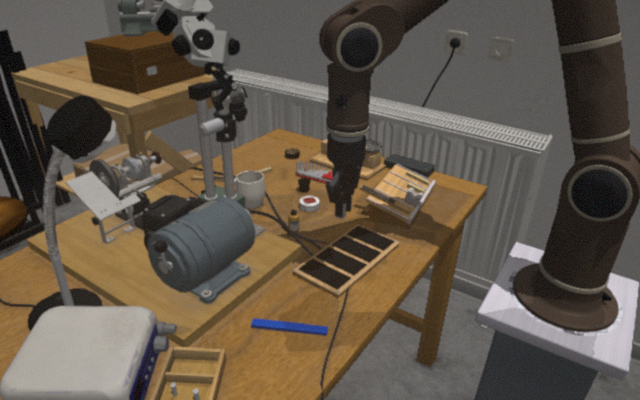

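```bash
python3 - <<'E'
from h import *
c,sn=np.cos(YS),np.sin(YS)
for n in('top','side'):
    s=snap(n);P=cloud(s);D=P[...,:2]-C;x=D[...,0]*c+D[...,1]*sn;y=-D[...,0]*sn+D[...,1]*c
    h=(P[...,2]-22-(x+55)*np.tan(.2618))*np.cos(.2618)
    print(n,'low end h:',[(b,np.nanmedian(h[(abs(y-96)<6)&(abs(x-b)<2)]).round(1)) for b in range(-64,-38,3)])
    k=(abs(y-96)<6)&(h>5)&(x>60);print('upper end x',np.sort(x[k])[-12:].round(1))
    k=(abs(y-93)<25)&(h>6)&(h<14)&(x>-20)&(x<85);f=np.polyfit(x[k],y[k],1);print('yaw',f.round(3))
s=load('top');v,u=np.mgrid[195:225,355:375]
# grey profile of stick far end along centre, plane h=8.5
xs=np.arange(80,104,1.);W=[]
for X in xs:
    p=stand(X,96);W.append(proj(s,[p[0],p[1],22+(X+55)*.268+8.5/.966])[:2])
W=np.array(W,np.float32);print(np.c_[xs,cv2.remap(s['pixels'],W[:,:1],W[:,1:],1)[:,0]].astype(int).tolist())
xs=np.arange(-66,-36,2.);W=[]
for X in xs:
    p=stand(X,96);W.append(proj(s,[p[0],p[1],22+(X+55)*.268+8.5/.966])[:2])
W=np.array(W,np.float32);print(np.c_[xs,cv2.remap(s['pixels'],W[:,:1],W[:,1:],1)[:,0]].astype(int).tolist())
st=load('top');P=cloud(st)
for nm,q in dict(tin=(333,162),loupe=(361,135)).items(): print(nm,st['pixels'][q[1],q[0]],P[q[1],q[0]].round())
E
```

```text
top low end h: [(-64, np.float64(4.5)), (-61, np.float64(8.1)), (-58, np.float64(6.5)), (-55, np.float64(3.9)), (-52, np.float64(1.3)), (-49, np.float64(8.6)), (-46, np.float64(9.8)), (-43, np.float64(7.8)), (-40, np.float64(7.4))]
upper end x [90.9 91.4 91.7 92.  93.2 93.6 94.  94.2 94.8 95.7 95.7 96.4]
yaw [-2.0000e-03  9.2443e+01]
side low end h: [(-64, np.float64(0.4)), (-61, np.float64(7.7)), (-58, np.float64(3.0)), (-55, np.float64(2.2)), (-52, np.float64(5.3)), (-49, np.float64(9.0)), (-46, np.float64(8.4)), (-43, np.float64(9.8)), (-40, np.float64(8.0))]
upper end x [79.6 80.  81.2 84.4 84.5 84.6 85.4 86.4 87.3 87.8 89.9 90.4]
yaw [-2.0000e-03  9.5402e+01]
[[80, 118, 108, 96], [81, 119, 110, 97], [82, 120, 111, 97], [83, 119, 109, 96], [84, 118, 107, 95], [85, 118, 107, 95], [86, 117, 107, 96], [87, 116, 108, 97], [88, 118, 110, 98], [89, 119, 111, 98], [90, 143, 128, 106], [91, 171, 148, 114], [92, 205, 173, 123], [93, 228, 191, 125], [94, 250, 207, 127], [95, 204, 167, 103], [96, 156, 125, 77], [97, 128, 101, 61], [98, 118, 92, 54], [99, 113, 87, 50], [100, 114, 89, 52], [101, 117, 91, 53], [102, 117, 91, 54], [103, 117, 92, 54]]
[[-66, 114, 92, 65], [-64, 131, 118, 110], [-62, 160, 155, 156], [-60, 165, 163, 164], [-58, 156, 152, 153], [-56, 142, 131, 128], [-54, 140, 116, 88], [-52, 157, 128, 83], [-50, 157, 128, 81], [-48, 149, 122, 77], [-46, 142, 117, 73], [-44, 148, 120, 77], [-42, 153, 125, 82], [-40, 154, 126, 79], [-38, 156, 127, 78]]
tin [190  93  74] [684.   8.  22.]
loupe [130 127 118] [757. -64.  14.]
```

All four are in place. The stick's lower end is about 3–6 mm from the ledge (limit 10), its lateral position is about +94, and it lies along the lane. The tin, loupe and oiler read the same as at the start. Handing in.

```bash
python3 -c "
from bench import *
print(get_state()['time']);print(close_job())"
```

```text
30.925
the job is handed in; nothing more can be done
None
```

I moved all four pieces to the stand in reverse order and handed the job in at 30.9 s. The lanes from left to right now hold the sanding stick, the V-block, the short bar and the long bar. The hand-in reports no verdict, so the figures below are my own last camera checks.

| Piece | Lane middle (y, mm) | Measured y (mm) | Measured x of centre (mm) | Allowed x (mm) |
|---|---|---|---|---|
| Sanding stick | +93 | about +94 | about +20 to +22 | +12.4 to +25.9 |
| V-block | +31 | about +30 | about −38 | −43.2 to −29.6 |
| Short bar | −31 | about −32 | about −28 | −35.3 to −21.8 |
| Long bar | −93 | about −96 | about −16 to −18 | −23.9 to −10.4 |

- **Flatness:** in both cameras each piece lies within about 2° of the slope along it and 2.5° across it. The height of each above the slope matches its thickness.
- **Bystanders:** the tin and loupe read within about 3 mm of their starting positions. The oiler I checked only by eye, and it appears at the same place in the picture.

**Checks that disagreed**
- **Fingertip height:** the tips sat about 40 mm higher than the reported tool position implies. The difference held constant, so I worked from the seen tip height.
- **Finger opening:** it read about 1 to 2 mm less than the known widths.
- **Stick gap at the ledge:** three estimates gave 3, 5 and 6 mm, all under the 10 mm limit, so I left the stick as it lay.

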